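# Pull the withdrawn books from the slanted sorter

## Robot

A 6-joint arm with a two-finger parallel gripper is mounted at the origin on the work surface. World frame = base frame: x ahead of the robot, y to its left, z up, the work surface at z = 0. Lengths are in m, angles in degrees, forces in N, time in s.
With the tool pointing down it reaches from about 0.325 to 0.85 m from the base axis. Payload 15.5 kg.
Tool frame: the origin (TCP) lies midway between the tips of the shut fingers; the grasp point (between the pads) lies 19 mm behind it; z points along the fingers, y is the line along which they close (so a half turn about z gives the same grasp; the last joint's range is limited). The gripper opens to 91 mm and grips with 3 to 60 N. Pads are 32 mm wide; open, the fingers measure 118 mm over their backs; the gripper's body (76 mm by 178 mm) begins 60 mm behind the grasp point.
Start: joints at [58.929, 28.281, 77.091, -0, 74.628, -5.472], TCP at [0.27, 0.564, 0.186] pointing down, gripper open.
Joint ranges: [-166.48, 166.48], [-47.26, 123.95], [12.59, 153.08], [-70.14, 250.14], [6.76, 159.57], [-176.63, 176.63]. Speed limits (degrees/s): [108.29, 108.29, 147.25, 172.46, 172.46, 172.46].

## Interface

Orientations are given as a 3x3 rotation matrix whose columns are the frame's x, y, z axes.
In Python, from bench import ctrl gives the robot as it stands. The module is installed in compiled form; this text tells all that it offers. Calls block until the motion is done:
- ctrl.goto(position, orientation): joint-space move of the TCP to a pose.
- ctrl.move_l(position, vel=0.15, ori=None, contact_N=None): straight line of the TCP; ori=None keeps the orientation; vel is the mean speed in m/s. With contact_N (N) it stops when the force on the tool has changed by that much, and returns True; else False.
- ctrl.movej(angles): joint-space move.
- ctrl.command_gripper(opening): opening from 0.0 (shut) to 1.0 (fully open); the grip force is fixed at half the most; returns when the fingers have stopped.
- ctrl.sleep(seconds).
- ctrl.ik(position, orientation): joint angles nearest the present ones, or None.
- ctrl.read_camera(name): name is "scene" or "top" or "wrist"; returns the picture (400x640x3 uint8, blue, green, red); there is no depth.
- ctrl.camera_params(name): a dict with "fx", "fy", "cx", "cy" (pixels), "pose" (4x4, takes a point from camera to world coordinates); the wrist camera has in their place "T_tool_cam" (4x4, takes a point from camera to tool coordinates, whose origin is the TCP and whose axes are the flange's). Camera axes: x right, y up, looking along -z (the intrinsics and any distortion apply to the point x, -y, -z); pixel columns grow to the right and rows downward; lengths in m; the calibration is good to about 2 mm. A picture is of the moment at which its call begins: read the wrist's pose just before it. camera_params takes no time and is no camera call.
A pose or a line that the arm cannot do raises ctrl.MotionError and nothing moves.
- ctrl.sign_off(): hands the job in; it is judged then, once.
Readings, each from a call of its own:
- ctrl.current_t(): time.
- ctrl.current_q(): joint angles.
- ctrl.current_dq(): joint speeds.
- ctrl.current_effort(): joint torques, N m.
- ctrl.current_tool_pos(): TCP position.
- ctrl.current_eef_rot(): TCP orientation.
- ctrl.current_contact_force(): force on the tool from outside, world axes, zero at the start.
- ctrl.current_wrist_torque(): the same for the moment, N m.
- ctrl.current_grip_width(): opening from 0.0 (shut) to 1.0 (fully open).
- ctrl.current_grasp_force(): force on a finger pad.
Only numpy, scipy, OpenCV 4.12 (cv2) and the standard library are available. Lean on these libraries where they do the work, as an engineer would, in place of code of your own. Each camera call takes 0.05 s, during which the arm holds its last target. There are 200 camera calls.

## Task

Two of the four books in the slanted sorter are withdrawn: their top corner has been cut off. Pull both out and stand them upright in the grey bin beside the sorter, one in each pocket, feet right down on the pocket floor, set down and not dropped. Leave the two whole books in their slots, and do not disturb the mug, stapler or tape dispenser.

Things in the scene. Friction and masses are not known exactly. Their poses are not given: they have to be found in the camera images.
- clipped_a: Rigid blue cloth-bound book, 105 mm wide (x), 22 thick (y), 148 tall (z), 0.18-0.33 kg; withdrawn: its top corner at +x is cut off at 45 degrees, 42 mm along each edge, so its head spans only x = -52.5 to +10.5 mm. Origin: centre of its foot; z runs up to its head, y is square to the covers, spine at -x (robot side). Starts leaning in any of the sorter's slots.
- clipped_b: Rigid blue cloth-bound book, 105 mm wide (x), 22 thick (y), 148 tall (z), 0.18-0.33 kg; withdrawn: its top corner at +x is cut off at 45 degrees, 42 mm along each edge, so its head spans only x = -52.5 to +10.5 mm. Origin: centre of its foot; z runs up to its head, y is square to the covers, spine at -x (robot side). Starts leaning in any of the sorter's slots.
- whole_a: Rigid blue cloth-bound book, 105 mm wide (x), 22 thick (y), 148 tall (z), 0.18-0.33 kg; one to keep: corners all whole, otherwise like the withdrawn ones. Origin: centre of its foot; z runs up to its head, y is square to the covers, spine at -x (robot side). Starts leaning in any of the sorter's slots.
- whole_b: Rigid blue cloth-bound book, 105 mm wide (x), 22 thick (y), 148 tall (z), 0.18-0.33 kg; one to keep: corners all whole, otherwise like the withdrawn ones. Origin: centre of its foot; z runs up to its head, y is square to the covers, spine at -x (robot side). Starts leaning in any of the sorter's slots.
- sorter: Wooden slanted book sorter, fixed; base 140 (x) x 370 (y) x 12 mm. Origin: on the desk, midway between its four slots, which lie at y = -127.5, -42.5, 42.5 and 127.5 mm (middle of a book's foot, 34 mm above the desk; up to 8 mm off in x). Slots and books lean 28 degrees towards the sorter's -y: they run up along (0, -0.469, 0.883), and a book is drawn straight out that way.
- slots (a point): Point midway between the four slots at foot height, 34 mm over the desk; axes as the sorter's. Measured up the lean, each slot's -y wall, on which the book lies, is 60 mm high and its +y wall 45 mm, with 3 mm of play; 88 mm of book stands out. Seen along the lean, the next book on the -y side stands 40 mm higher; 53 mm is clear between neighbours' covers. Slots are open at their x ends.
- bin: Grey plastic withdrawals bin, fixed, 138 (x) x 128 (y) x 100 mm high. Origin: on the desk under its middle. It has two upright pockets open at the top, with a solid block 46 mm wide between them.
- pocket_left (a point): Centre of the floor of the bin's +y pocket, 8 mm above the desk; axes as the bin's. The pocket is 126 mm long (x), 34 mm wide (y) and 92 mm deep. A book stands in it with its 105 mm width along x, either way round; let go, it leans a little on a wall.
- pocket_right (a point): The same for the -y pocket, 80 mm from the other.
- mug: White mug, 80 mm across, 95 mm high, handle at its +y. Leave alone. Origin under its centre.
- stapler: Black stapler, 140 (x) x 34 (y) x about 50 mm high. Leave alone. Origin under its centre.
- tape: Black desk tape dispenser, 140 (x) x 55 (y) x 90 mm high. Leave alone. Origin under its centre.
Not all that is in view belongs to the job. What is shaped like the clipped_a but green or pink is not meant.

How it is judged:
By the outcome, as a careful person would: the job done as asked, in the order asked, and still so for the second after the job is handed in, with the robot touching nothing.
It also fails if it takes over 58 s, if anything falls off the work surface, if the arm or the gripper's body presses on something with over 40 N, if the wrist force passes 120 N, or if a joint passes its speed limit or range.

## Working session

There is one attempt and no reset: what is moved stays moved. The work goes in short steps, each a Python script; the robot and the scene stay as the last script left them, time stands still between calls to the robot, and variables do not carry over. Pictures are saved under pics/ and viewed, at most 10 in all, crops included, and the job is handed in when it is done.

```bash
mkdir -p pics; python3 - <<'E'
from bench import ctrl
import cv2,numpy as np
np.set_printoptions(precision=4,suppress=True)
for n in("scene","top","wrist"):
    im=ctrl.read_camera(n); cv2.imwrite(f"pics/{n}0.png",im); print(n,ctrl.camera_params(n))
print(ctrl.current_t(),ctrl.current_eef_rot())
E
```

```text
scene {'fx': 429.68115922334874, 'fy': 429.68115922334874, 'cx': 318.08815315785444, 'cy': 195.68067839878293, 'pose': array([[-0.3702, -0.7808,  0.5032,  1.0409],
       [ 0.9289, -0.3174,  0.1908,  0.165 ],
       [ 0.0108,  0.5381,  0.8428,  0.8688],
       [ 0.    ,  0.    ,  0.    ,  1.    ]])}
top {'fx': 417.97392716107737, 'fy': 417.97392716107737, 'cx': 311.9396185174822, 'cy': 196.70509193211947, 'pose': array([[ 0.0124,  0.9821, -0.1881,  0.4077],
       [-0.9999,  0.0121, -0.0025, -0.0165],
       [-0.0002,  0.1881,  0.9821,  0.8467],
       [ 0.    ,  0.    ,  0.    ,  1.    ]])}
wrist {'fx': 290.14807086193207, 'fy': 290.14807086193207, 'cx': 314.9322415692218, 'cy': 199.06220205483714, 'T_tool_cam': array([[-0.0004,  0.9676,  0.2527,  0.0717],
       [ 1.    ,  0.0003,  0.0006, -0.0011],
       [ 0.0005,  0.2527, -0.9676, -0.1987],
       [ 0.    ,  0.    ,  0.    ,  1.    ]])}
0.15 [[-0.9018  0.4321 -0.0005]
 [ 0.4321  0.9018 -0.0008]
 [ 0.0001 -0.0009 -1.    ]]
```

View pics/scene0.png

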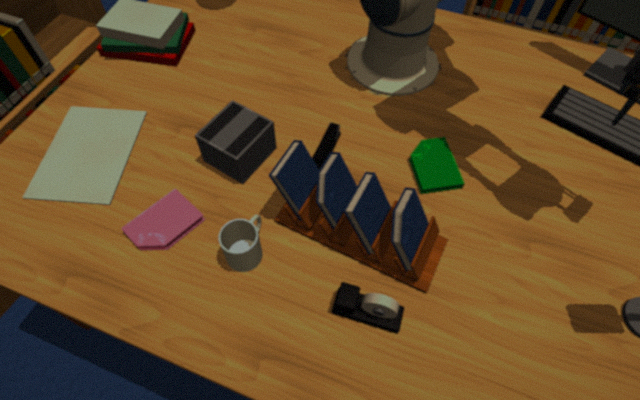

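View pics/top0.png

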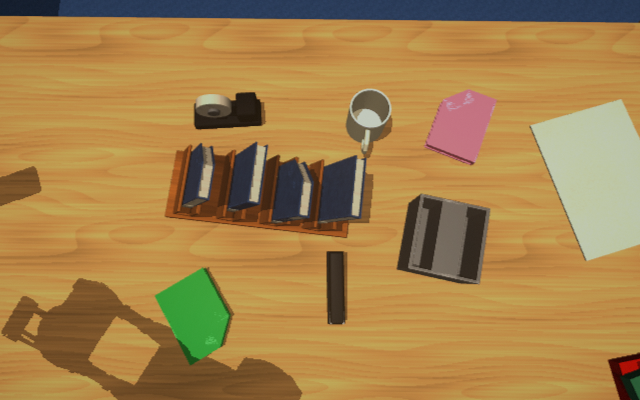

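The scene view shows four blue books at about (297,178), (337,190), (370,215), (410,230). The top view shows the same books at x≈198, 248, 293 and 342, y≈185. The bin is at (445,238), the mug at (369,115), the stapler at (336,288) and the tape at (228,110). I'll enlarge the books to find the cut corners.

```bash
python3 - <<'E'
import cv2,numpy as np
a=cv2.imread("pics/top0.png")[135:245,160:380]; b=cv2.imread("pics/scene0.png")[130:290,260:460]
g=lambda i,s:(np.clip((cv2.resize(i,s,interpolation=cv2.INTER_CUBIC)/255.)**.55*255,0,255)).astype(np.uint8)
cv2.imwrite("pics/c_top.png",g(a,(792,396))); cv2.imwrite("pics/c_scene.png",g(b,(740,592)))
E
```

```text
(no output)
```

View pics/c_top.png

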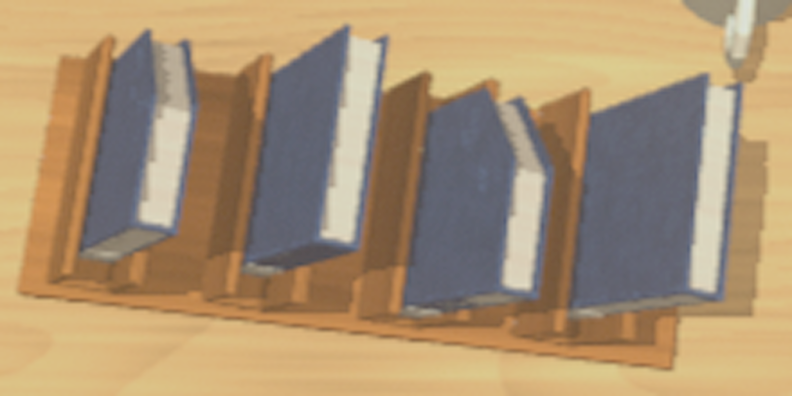

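View pics/c_scene.png

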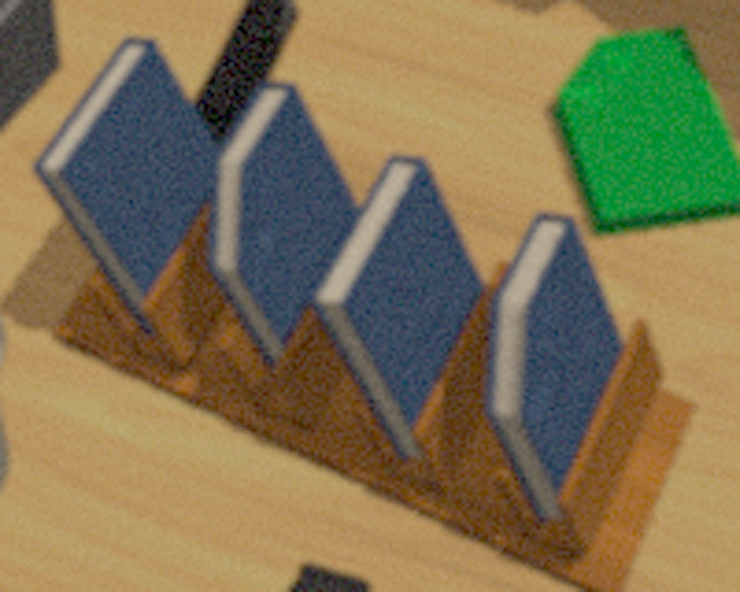

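Clipped-book candidates in the top view, left to right:
- **Book at (198,185):** corner cut.
- **Book at (248,180):** whole.
- **Book at (296,190):** corner cut.
- **Book at (342,190):** whole.

The scene crop agrees: cut corners on the rightmost book and the second from the left, at crop (505,300) and (222,160). The withdrawn books are therefore in slots y=+127.5 and y=-42.5, since the cut corner at +x matches the description. The green and pink shapes lying on the desk are not meant.

Next I triangulate the head corners and look at the bin.

```bash
cat > h.py <<'E'
from bench import ctrl
import cv2,numpy as np
np.set_printoptions(precision=4,suppress=True)
P={n:ctrl.camera_params(n) for n in("scene","top")}
def ray(p,uv,T):
    d=np.array([(uv[0]-p["cx"])/p["fx"],-(uv[1]-p["cy"])/p["fy"],-1.])
    d=T[:3,:3]@d; return T[:3,3],d/np.linalg.norm(d)
def tri(rays):
    A=np.zeros((3,3));b=np.zeros(3)
    for o,d in rays:
        M=np.eye(3)-np.outer(d,d);A+=M;b+=M@o
    X=np.linalg.solve(A,b); return X,max(np.linalg.norm((np.eye(3)-np.outer(d,d))@(X-o)) for o,d in rays)
def two(t,s): return tri([ray(P["top"],t,P["top"]["pose"]),ray(P["scene"],s,P["scene"]["pose"])])
E
python3 - <<'E'
from h import *
ct=lambda u,v:((u+.5)/3.6-.5+160,(v+.5)/3.6-.5+135)
cs=lambda u,v:((u+.5)/3.7-.5+260,(v+.5)/3.7-.5+130)
pts={ # name:(top crop, scene crop) for head corners: spine/cut end, +y (L) / -y (R) cover
"1 spine L":((137,229),(574,219)),"1 spine R":((178,234),(542,216)),
"1 cut L":((153,105),(528,305)),"1 cut R":((196,103),(502,297)),
"2 spine L":((322,240),(421,162)),"2 spine R":((357,248),(393,158)),
"2 fore L":((349,26),(342,304)),"2 fore R":((388,38),(319,300)),
"3 spine L":((500,290),(293,90)),"3 spine R":((540,298),(264,86)),
"3 cut L":((516,170),(241,163)),"3 cut R":((552,168),(219,157)),
"4 spine L":((688,290),(153,43)),"4 spine R":((723,299),(126,39)),
"4 fore L":((709,75),(66,172)),"4 fore R":((742,86),(40,166))}
X={}
for k,(t,s) in pts.items():
    X[k],e=two(ct(*t),cs(*s)); print(k,X[k],round(e*1e3,1))
for i in "1234":
    f="cut" if i in "13" else "fore"
    g=lambda a,b:X[f"{i} {a} {b}"]
    d=(g(f,"L")+g(f,"R")-g("spine","L")-g("spine","R"))/2; c=(g("spine","L")-g("spine","R")+g(f,"L")-g(f,"R"))/2
    print(i,"headlen",np.linalg.norm(d),"yaw",np.degrees(np.arctan2(d[1],d[0])),"thick",np.linalg.norm(c),c)
t=cv2.imread("pics/top0.png")[185:290,390:500]; s=cv2.imread("pics/scene0.png")[95:190,185:285]
g=lambda i:(cv2.resize(i,(400,int(400*i.shape[0]/i.shape[1])),interpolation=cv2.INTER_CUBIC)/255.)**.5*255
a,b=g(t),g(s); H=max(len(a),len(b)); o=np.zeros((H,800,3)); o[:len(a),:400]=a;o[:len(b),400:]=b
cv2.imwrite("pics/c_bin.png",o)
E
```

```text
1 spine L [0.5334 0.1756 0.1638] 0.5
1 spine R [0.5326 0.1589 0.1561] 0.9
1 cut L [0.5932 0.1695 0.1639] 1.9
1 cut R [0.5941 0.1528 0.1626] 1.2
2 spine L [0.5293 0.0892 0.165 ] 0.1
2 spine R [0.5271 0.0736 0.1577] 0.4
2 fore L [0.6315 0.0798 0.1677] 0.6
2 fore R [0.6285 0.0645 0.1576] 1.7
3 spine L [0.5074 0.007  0.1627] 0.0
3 spine R [ 0.505  -0.0112  0.1548] 0.1
3 cut L [ 0.5645 -0.0007  0.1619] 1.4
3 cut R [ 0.5652 -0.0155  0.1611] 0.7
4 spine L [ 0.5079 -0.0786  0.1654] 0.4
4 spine R [ 0.5052 -0.0961  0.1579] 0.3
4 fore L [ 0.6093 -0.0877  0.1666] 1.5
4 fore R [ 0.6064 -0.1046  0.1592] 1.0
1 headlen 0.06098869783443469 yaw -5.733012254338533 thick 0.017336242020582298 [-0.      0.0167  0.0045]
2 headlen 0.10224307203903449 yaw -5.208194982228231 thick 0.017904640444522876 [0.0026 0.0154 0.0087]
3 headlen 0.059057131856238225 yaw -5.833891241421968 thick 0.01709132279361363 [0.0008 0.0165 0.0044]
4 headlen 0.10171643208565377 yaw -4.986654123424582 thick 0.018933118475753744 [0.0028 0.0172 0.0074][ WARN:0@0.076] global loadsave.cpp:1063 imwrite_ Unsupported depth image for selected encoder is fallbacked to CV_8U.
```

View pics/c_bin.png

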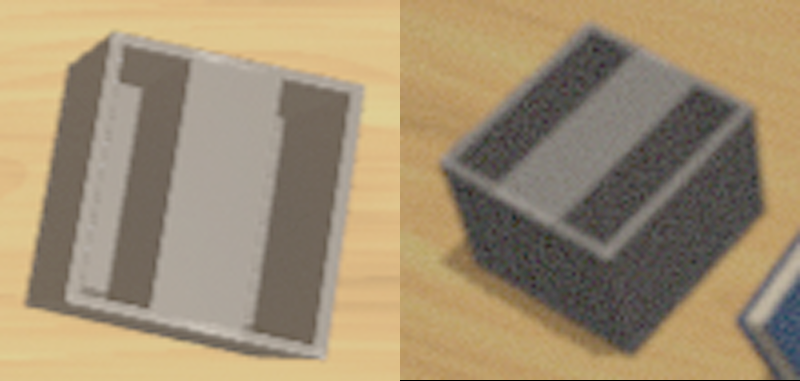

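The bin's top-view rim corners are at crop (115,35), (362,85), (325,357) and (68,303). In the scene crop they are (608,255), (445,162), (590,25) and (752,108). I'll compute the bin pose, then take wrist looks over both clipped books.

```bash
cat >> h.py <<'E'
def frame(psi):  # grasp frame along the lean
    c,s=np.cos(psi),np.sin(psi); X=np.array([c,s,0]);Y=np.array([-s,c,0]);Z=np.array([0,0,1.])
    u=-.469*Y+.883*Z; u/=np.linalg.norm(u); z=-u; x=-X; return np.stack([x,np.cross(z,x),z],1),X,u
PSI=np.radians(-5.5)
def project_w(Xw,pos,rot):
    p=ctrl.camera_params("wrist");T=np.eye(4);T[:3,:3]=rot;T[:3,3]=pos;T=T@p["T_tool_cam"]
    q=T[:3,:3].T@(np.asarray(Xw)-T[:3,3]); return p["cx"]-p["fx"]*q[0]/q[2],p["cy"]+p["fy"]*q[1]/q[2]
E
python3 - <<'E'
from h import *
a=lambda u,v:((u+.5)*110/400-.5+390,(v+.5)*110/400-.5+185)
b=lambda u,v:((u-400+.5)/4-.5+185,(v+.5)/4-.5+95)
C=[two(a(*t),b(*s)) for t,s in[((115,35),(608,255)),((362,85),(445,162)),((325,357),(590,25)),((68,303),(752,108))]]
for c in C:print(c)
K=np.array([c[0] for c in C]);print("bin c",K.mean(0))
ex=(K[0]+K[1]-K[2]-K[3])/2;ey=(K[0]+K[3]-K[1]-K[2])/2
print(np.linalg.norm(ex),np.linalg.norm(ey),np.degrees(np.arctan2(ex[1],ex[0])),np.degrees(np.arctan2(-ey[0],ey[1])))
R,X,u=frame(PSI)
# head centre (mid thickness), spine edge -> local x=-8mm
heads={1:np.array([.533,.1673,.1615])+.0445*X,3:np.array([.5062,-.0021,.1605])+.0445*X}
p=ctrl.current_tool_pos();ctrl.move_l([p[0],p[1],.30],vel=.25)
for i,h in heads.items():
    tgt=h+.09*u; q=ctrl.ik(tgt,R);print(i,tgt,q,ctrl.ik(h-.029*u,R))
    ctrl.goto(tgt,R)
    pos,rot=ctrl.current_tool_pos(),ctrl.current_eef_rot();im=ctrl.read_camera("wrist")
    cv2.imwrite(f"pics/w{i}.png",im);np.savez(f"w{i}.npz",pos=pos,rot=rot)
    print(pos,"head proj",project_w(h,pos,rot),ctrl.current_t())
s=np.hstack([cv2.resize(cv2.imread(f"pics/w{i}.png")[60:400,120:520],(400,340)) for i in heads])
cv2.imwrite("pics/w13.png",((s/255.)**.6*255).astype(np.uint8))
E
```

```text
(array([ 0.5581, -0.2144,  0.0995]), np.float64(0.0007430726701010318))
(array([ 0.5337, -0.3348,  0.0999]), np.float64(0.0007140740667237864))
(array([ 0.4009, -0.3103,  0.096 ]), np.float64(2.2388494782100202e-05))
(array([ 0.4254, -0.1876,  0.0965]), np.float64(0.0008517234665813198))
bin c [ 0.4795 -0.2618  0.098 ]
0.1352276086391985 0.12397303367557545 -10.949097528186682 -11.364632464847327
1 [0.5732 0.121  0.241 ] [ -11.9397   22.3614   85.7304   28.5747   77.0414 -104.2463] [  -6.2072   29.5895   92.3885   31.9462   62.4319 -106.8982]
[0.5731 0.1217 0.241 ] head proj (np.float64(315.1658768429419), np.float64(196.14902109666812)) 2.8167
3 [ 0.5464 -0.0484  0.24  ] [ -29.0707   23.7603   83.5153   25.559    85.2301 -118.5668] [ -23.7841   29.6484   92.4813   28.3299   69.814  -121.0505]
[ 0.5465 -0.0481  0.24  ] head proj (np.float64(315.5248213352468), np.float64(195.7538002434206)) 3.5917
```

View pics/w13.png

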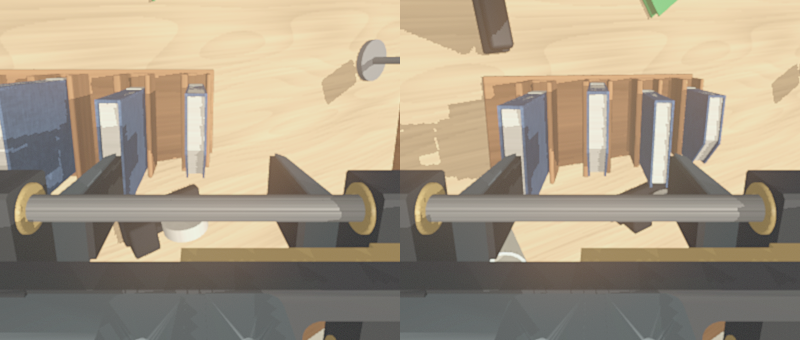

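The wrist crops show each clipped book centred between the fingers, with the book 1 head at crop (196,130) and the book 3 head at crop (597,130). That is within about 1 px of the projection, so the triangulation holds. One wrist look at the bin will refine the pockets.

```bash
cat >> h.py <<'E'
def down(psi):
    c,s=np.cos(psi),np.sin(psi); x=-np.array([c,s,0]);z=np.array([0,0,-1.]);return np.stack([x,np.cross(z,x),z],1)
BPSI=np.radians(-11.15); BC=np.array([.4795,-.2618,0]); BX=-down(BPSI)[:,0]; BY=down(BPSI)[:,1]
E
python3 - <<'E'
from h import *
ctrl.goto(BC+.09*BX+[0,0,.29],down(BPSI))
pos,rot=ctrl.current_tool_pos(),ctrl.current_eef_rot();im=ctrl.read_camera("wrist")
cv2.imwrite("pics/wb.png",im);np.savez("wb.npz",pos=pos,rot=rot)
vis=((im/255.)**.6*255).astype(np.uint8)
for sx,sy in((1,1),(1,-1),(-1,-1),(-1,1)):
    for a in((.069,.064),(.063,.057),(.063,.023)):
        w=BC+sx*a[0]*BX+sy*a[1]*BY+[0,0,.1]; q=project_w(w,pos,rot);print(q)
        cv2.circle(vis,(int(round(q[0]*1)),int(round(q[1]))),1,(0,0,255),-1)
c=cv2.resize(vis[0:300,160:460],(600,600),interpolation=cv2.INTER_CUBIC);cv2.imwrite("pics/wb_c.png",c);print(ctrl.current_t())
E
```

```text
(np.float64(362.05977829477075), np.float64(163.25240642939787))
(np.float64(357.00177396814877), np.float64(158.75529155420264))
(np.float64(331.51598315125295), np.float64(158.73527257992492))
(np.float64(266.4480821714639), np.float64(163.18012334010655))
(np.float64(271.5157734308119), np.float64(158.6881426845381))
(np.float64(297.0216343283438), np.float64(158.70817742377403))
(np.float64(261.8046426180885), np.float64(50.06947015227897))
(np.float64(267.74608347456416), np.float64(55.45504249458821))
(np.float64(295.52621018235845), np.float64(55.49567319782659))
(np.float64(366.7894089931545), np.float64(50.22672129253186))
(np.float64(360.85129731068037), np.float64(55.591216470794734))
(np.float64(333.0949777435378), np.float64(55.55062058744318))
4.5167
```

View pics/wb_c.png

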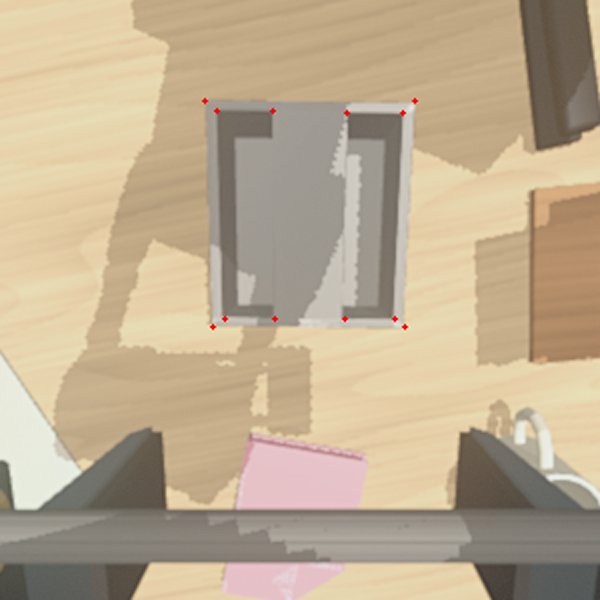

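The projected rim and pocket corners land on the image edges within about 1 px (rim (205–415,100) to (212–405,326) in the crop). The bin pose is good, so I'm picking book 3 (clipped, slot y=-42.5).

```bash
cat >> h.py <<'E'
R,X,u=frame(PSI)
HEAD={1:np.array([.533,.1673,.163])+.0445*X+.001*R[:,1],3:np.array([.5062,-.0021,.162])+.0445*X+.001*R[:,1]}
D=.010
def pick(i):
    h=HEAD[i]; ctrl.goto(h+.09*u,R); ctrl.command_gripper(.6)
    ctrl.move_l(h+.02*u,vel=.15)
    print("contact",ctrl.move_l(h-(D+.019)*u,vel=.06,contact_N=8),(ctrl.current_tool_pos()-h)@u)
    ctrl.command_gripper(0); print("w mm",ctrl.current_grip_width()*91,"F",ctrl.current_grasp_force(),ctrl.current_contact_force())
    ctrl.move_l(h-.009*u-.0*u,vel=.05); print("F",ctrl.current_contact_force(),ctrl.current_grip_width()*91)
    ctrl.move_l(h+.175*u,vel=.15); print("F",ctrl.current_contact_force(),ctrl.current_grip_width()*91,"t",ctrl.current_t())
    cv2.imwrite(f"pics/held{i}.png",ctrl.read_camera("scene"))
E
python3 - <<'E'
from h import *
pick(3)
ctrl.goto(BC-.04*BY-.008*BX+[0,0,.33],down(BPSI))
pos=ctrl.current_tool_pos();print(pos,ctrl.current_contact_force(),ctrl.current_t())
a=ctrl.read_camera("scene");b=ctrl.read_camera("top")
g=np.hstack([a[20:270,130:480],b[100:350,280:630]]);cv2.imwrite("pics/held_c.png",((g/255.)**.6*255).astype(np.uint8))
E
```

```text
contact False -0.028750972849665414
w mm 21.429446196307985 F 30.005881190299988 [ 0.5523 -1.1022  2.3104]
F [ 0.2829  0.6394 -1.5377] 21.594808720629533
F [ 0.3872  0.4533 -3.5358] 21.45102566513853 t 10.225
[ 0.4642 -0.2983  0.3294] [ 0.3978  0.5838 -3.0589] 11.1083
```

View pics/held_c.png

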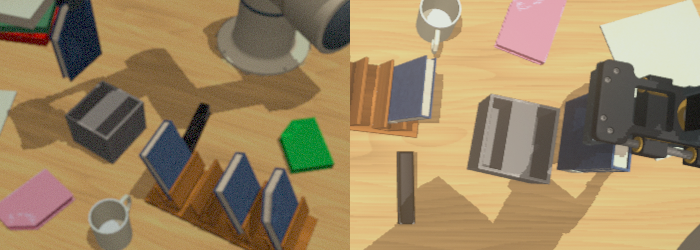

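Book 3 is held cleanly: grip width is 21.5 mm and the scene crop shows it at (78,40), above the bin, with the other three books still in their slots. Placing it in the right pocket now.

```bash
cat >> h.py <<'E'
def place(side):
    t=BC+side*.04*BY-.008*BX; Rd=down(BPSI)
    ctrl.move_l([*t[:2],.235],vel=.15,ori=Rd)
    c1=ctrl.move_l([*t[:2],.14],vel=.08,contact_N=6); print("in",c1,ctrl.current_tool_pos(),ctrl.current_contact_force())
    if c1: return False
    c=ctrl.move_l([*t[:2],.115],vel=.02,contact_N=4); p=ctrl.current_tool_pos(); print("floor",c,p,"expect z .127",ctrl.current_contact_force())
    return c
def release():
    p=ctrl.current_tool_pos(); ctrl.command_gripper(.42); print("open",ctrl.current_grip_width()*91)
    ctrl.sleep(.3); ctrl.move_l([p[0],p[1],p[2]+.05],vel=.06); ctrl.move_l([p[0],p[1],.33],vel=.25); print("t",ctrl.current_t())
E
python3 - <<'E'
from h import *
print(place(-1))
E
```

```text
in False [ 0.4642 -0.2997  0.1405] [-0.9299  0.0695 -2.7747]
floor True [ 0.4641 -0.2996  0.125 ] expect z .127 [ 0.4644 -0.1404  6.7427]
True
```

Floor contact came at z=0.125, against 0.127 expected. I'll release and pick book 1.

```bash
python3 - <<'E'
from h import *
release()
t=ctrl.read_camera("top")
pick(1)
ctrl.goto(BC+.04*BY-.008*BX+[0,0,.33],down(BPSI))
a=ctrl.read_camera("scene")
print(ctrl.current_tool_pos(),ctrl.current_t())
g=np.hstack([a[20:270,130:480],t[100:350,150:500]]);cv2.imwrite("pics/held_d.png",((g/255.)**.6*255).astype(np.uint8))
E
```

```text
open 38.50957863649301
t 16.6333
contact False -0.028770252967571304
w mm 21.149493881101492 F 29.998835027217865 [ 0.3087 -1.6383  1.3661]
F [-0.2515  0.1486 -2.3582] 21.136911241132353
F [-1.243   0.2023 -3.6702] 21.505934080916873 t 22.8417
[ 0.4797 -0.22    0.3296] 24.075
```

View pics/held_d.png

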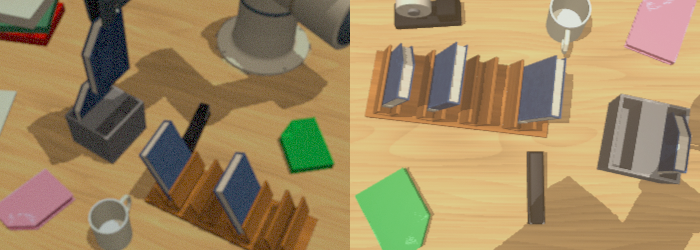

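The right crop shows book 3 standing in the right pocket at (678,145). The left crop shows book 1 held over the bin at (105,60) and both whole books still in their slots. Placing book 1 in the left pocket.

```bash
python3 - <<'E'
from h import *
if place(1) and ctrl.current_tool_pos()[2]<.132:
    release()
    p=ctrl.current_tool_pos(); ctrl.goto([.40,.15,.35],down(0))
    a=ctrl.read_camera("scene");t=ctrl.read_camera("top")
    g=np.hstack([a[70:320,130:480],t[70:320,150:500]]);cv2.imwrite("pics/end.png",((g/255.)**.6*255).astype(np.uint8));print(ctrl.current_t())
E
```

```text
in False [ 0.4797 -0.2212  0.1405] [-0.638   0.0318 -2.8375]
floor True [ 0.4795 -0.2211  0.1253] expect z .127 [0.5258 0.2266 5.2136]
open 38.65424307175817
t 29.4917
31.0083
```

View pics/end.png

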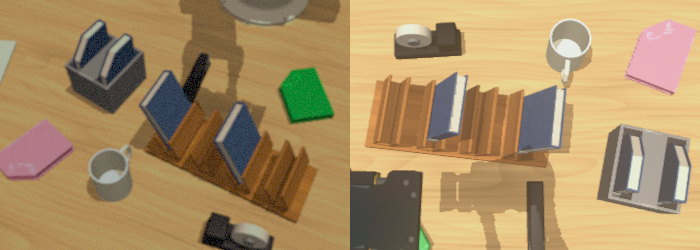

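Both clipped books stand in the bin pockets at (630,165) and (677,165). The whole books, mug, stapler and tape are where they were.

```bash
python3 -c "
from bench import ctrl
print(ctrl.sign_off())"
```

```text
the job is handed in; nothing more can be done
None
```

I stood both clipped books upright in the bin, one in each pocket with feet on the floor, left the whole books, mug, stapler and tape alone, and handed the job in at about 31 s.

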